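Clamp a timber offcut in a spring-up jig

ROBOT

A 6-joint arm with a two-finger parallel gripper is mounted at the origin on a cart in front of the work surface, level with it; the furniture and walls round the work are solid. World frame = base frame: x ahead of the robot, y to its left, z up, the work surface at z = 0. Lengths are in mm, angles in degrees, forces in N, time in s.
With the tool pointing down it reaches from about 300 to 775 mm from the base axis. Payload 14.6 kg.
Tool frame: the origin (TCP) lies midway between the tips of the shut fingers; the grasp point (between the pads) lies 19 mm behind it; z points along the fingers, y is the direction in which the jaws open and shut (so a half turn about z gives the same grasp; the last joint's range is limited). The gripper opens to 94 mm and grips with 3 to 60 N. Pads are 16 mm wide; open, the fingers measure 119 mm over their backs; the gripper's body (75 mm by 177 mm) begins 78 mm behind the grasp point.
Start: joints at [-67.357, 17.183, 87.147, -0, 75.671, -3.816], TCP at [245.05, -492.382, 205.446] pointing down, gripper open.
Joint ranges: [-173.82, 173.82], [-45.26, 126.66], [13.44, 144.39], [-59.66, 239.66], [0, 175.72], [-146.38, 146.38]. Speed limits (degrees/s): [127.2, 127.2, 147.25, 180, 180, 180].

INTERFACE

Orientations are given as a 3x3 rotation matrix whose columns are the frame's x, y, z axes.
In Python, from workcell import env gives the robot as it stands.
- The arm moves only by the shell command python3 -m jog 'ROWS'. ROWS is text: rows parted by semicolons, each of 7 numbers parted by spaces: the shift along the world's x, y, z in mm, then the turn, a rotation vector about the world's x, y, z in rad, then the finger opening in mm, from 0 to 94. A call has exactly 10 rows; each row is the pose to reach, as a shift and turn from the pose measured when the call began; what a row does not reach only later rows make up. A row lasts 1/8 s, in which the tool goes at most 62.5 mm and 10.7 degrees, less where a joint would pass 70% of its speed; a pose out of reach is approached as far as the arm can. A call with a gripper value outside its range is refused whole. The fingers move at their own pace and stop on an object; the grip force is fixed at half the most. Time passes only in rows, so rows that repeat a pose let the fingers close, or fill a call up. It gives the time, the measured TCP pose, the force and the opening at its end, in the units of the state.
- env.get_obs(): the state, without advancing time (a new reading comes with each control period).
- env.read_camera(name): name is "scene" or "side" or "wrist"; returns a dict with "img" (400x640x3 uint8, red, green, blue), "vfov" (degrees; the focal length in pixels is half the picture's height over the tangent of half this angle, whatever the lens; pixels are square), "cx", "cy" (the principal point, pixels), "extrinsics" (4x4, takes a point from camera to world coordinates). Camera axes: x right, y up, looking along -z (the intrinsics and any distortion apply to the point x, -y, -z); pixel columns grow to the right and rows downward; lengths in mm; the calibration is good to about 2 mm. A picture is of the moment at which its call begins. There is no depth.
- env.hand_in(): hands the job in, once; it reports no verdict.
Trained networks look in the newest picture that a camera, given by its name, has taken for a name from the list of things; names that differ only in an ending like _2 or _b are one class to them, and where a whole thing is asked for, a point or a joint stands for the part that bears it (a point fixed in the world has none). Each returns a list of dicts, best first, with "conf" (0 to 1); they miss things now and then, are a little off and sometimes report something else, mostly with a low value. They report only what shows in the picture. A call takes as long as a camera call.
- env.spot_in(target, camera): "box" ([left, top, right, bottom] in pixels, round what is visible of it).
- env.cut_out(target, camera): "pixels" (400x640 bool, what is visible of it) and "box" ([left, top, right, bottom] in pixels, round what is visible of it).
- env.mark_of(target, camera): "position" ([row, column] in pixels: a listed point, or the origin of a listed thing).
The state is a dict: "time_s": time; "joints": joint angles; "joint_velocities": joint speeds; "tau": joint torques, N m; "tool_pos": TCP position; "tool_rot": TCP orientation; "contact_force": force on the tool from outside, world axes, zero at the start; "moment": the same for the moment, N m; "gripper_width": opening from 0.0 (shut) to 1.0 (fully open).
Only numpy, scipy, OpenCV 4.12 (cv2) and the standard library are available. Lean on these libraries where they do the work, as an engineer would, in place of code of your own. Each camera call takes 0.05 s, during which the arm holds its last target.

TASK

Clamp the medium timber offcut (the one 110 mm long) in the spring-up jig: press it down on the tilted plate until the plate lies level, then, still pressing, slide it lengthwise under the steel lip until you feel its end meet the end stop, whose setting is not known, and let go there so that the spring holds it against the lip with the plate level. Work by feel and gently, without ramming the plate, lip or stop, and leave the two other blocks where they are.

Things in the scene. Friction and masses are not known exactly. Their poses are not given: they have to be found in the camera images.
- work_block: The work: plain timber offcut, 45 wide (its x) x 110 long (its y) x 35 high (z), 0.12 kg (may vary by a third); origin at the centre of its underside. Starts lying loose on the bench.
- jig: Fixed jig; its place and yaw vary. Origin: on the bench under its plywood base (280 x 120 x 18; x=-150 to 130); +x is the direction in which the work slides home, z up. In its frame (mm): aluminium plate 70 wide, 8 thick, hinged along y at x=110, z=36 (pin in two ears 40 to 52 either side), free edge at x=-138; when level its top is at z=40. Open toward -x.
- keeper: Steel lip on two posts, fixed to the jig, with the jig's origin and axes. Lip: 120 wide (y), 12 thick, x=-10 to 55 mm, underside at z=76, front edge rounded (radius 6). Posts x=11 to 55, z up to 78, inner faces at y=+-42.
- stop_bracket: Fixed bracket behind the lip with the jig's origin and axes; it carries the end stop: a steel block 60 wide (y), z=52 to 74 mm, with a flat face (centre: stop_face) toward -x, on a rod with a brass nut behind. The face stands anywhere from x=15 to x=55 (under the lip); its setting is not measured and must be felt. It stays where it is set.
- plate (a joint): Hinge of the sprung plate (rad): 0 is level, positive is free edge up. Rests at its upper stop 0.22; yields to a rigid lower stop at -0.035. Spring less the plate's weight: 0.35 N m at the upper stop, 1.2 N m at level (about 6 N when pressed 0.2 m from the hinge). Damped: moves slowly, and pushing fast takes more force. With the work clamped it rests near 0.01.
- plate_edge (a point): Middle of the upper edge of the plate's free end (the end away from the hinge); moves with the plate.
- home (a point): Point of the jig in the middle of its width at level plate top height, with the jig's axes, at x=-20 mm in the jig's frame: where the centre of the work's underside comes to lie when the stop stands mid-range (up to 20 mm nearer or farther along x as it is set). The work's length (its y) then lies along the jig's x, either way round.
- short_block: Bystander: short dark timber block, 50 x 60 x 40 high, origin at the centre of its underside; leave alone.
- sanding_block: Bystander: greyish sanding block, 62 x 113 x 31 high, origin at the centre of its underside; leave alone.

How it is judged (in metres and radians):
On the way, in this order (a step that is already met when the one before it is completed fails the run):
1. the work presses the plate down to level (within 0.035 rad) before it has slid home (35 mm or more before the mid-range home) (value of joint plate below 0.035 rad and contact force between work_block and plate above 2 N and x of work_block in the frame of home below -0.035 m), for 0.1 s.
2. the work, under the lip, is pushed against the end stop (4 N or more) (contact force between work_block and stop_bracket above 4 N and x of work_block in the frame of home above -0.025 m and value of joint plate below 0.035 rad), for 0.1 s.
At the end, for the whole second after the job is handed in: The work is clamped by the spring between plate and lip (at least 2 N on each), at rest, its end within 5 mm of the end stop, within 12 mm of the jig's middle and 0.08 rad of its direction, and the plate is level within 0.03 rad (horizontal distance between work_block and stop_face below 0.06 m and x of work_block in the frame of home above -0.026 m and y of work_block in the frame of home between -0.012 and 0.012 m and angle between the y axis of work_block and the x axis of jig, either way round below 0.08 rad and value of joint plate between -0.03 and 0.03 rad and contact force between work_block and plate above 2 N and contact force between work_block and keeper above 2 N and linear speed of work_block below 0.01 m/s and velocity of joint plate below 0.05 rad/s); the robot touches nothing.
It fails at once if the plate is pressed with more than 40 N (contact force between plate and anything else above 40 N).
It fails at once if the lip or a post is pressed with more than 40 N (contact force between keeper and anything else above 40 N).
It fails at once if the end stop is pushed with more than 28 N (contact force between stop_bracket and anything else above 28 N).
It fails at once if the end stop is shoved out of its setting (3 mm) (distance of stop_face from where it was at the start of the episode above 0.003 m).
It fails at once if a bystander block is shifted more than 20 mm (distance of any of short_block, sanding_block from where it was at the start of the episode above 0.02 m).
It also fails if it takes over 61 s, if anything falls off the work surface, if the arm or the gripper's body presses on something with over 40 N, if the wrist force passes 120 N, or if a joint passes its speed limit or range.

## Working session

There is one attempt and no reset: what is moved stays moved. The work goes in short steps, Python scripts to look and compute and a shell command to move; the robot and the scene stay as the last step left them, time stands still between calls to the robot, and variables do not carry over. Pictures are saved under pics/ and viewed, and the job is handed in when it is done.

```bash
ls; mkdir -p pics
python3 - <<'E'
from workcell import env
import cv2
for c in ["scene","side","wrist"]:
    r=env.read_camera(c); cv2.imwrite(f"pics/a_{c}.png",r["img"][:,:,::-1])
    print(c,r["vfov"],r["cx"],r["cy"],[k for k in r]); print(r["extrinsics"])
    for t in ["work_block","jig","keeper","stop_bracket","plate_edge","home","short_block","sanding_block"]:
        m=env.mark_of(t,c); s=env.spot_in(t,c)
        print(t,[(round(x["conf"],2),[round(float(v)) for v in x["position"]]) for x in m[:3]],[(round(x["conf"],2),[round(float(v)) for v in x["box"]]) for x in s[:2]])
o=env.get_obs(); print(o)
E
```

```text
pics
scene 46.53215049496912 324.27160725710104 198.2266273518788 ['img', 'vfov', 'cx', 'cy', 'extrinsics']
[[-9.09735545e-01  2.64086720e-01 -3.20373912e-01  5.77431857e+01]
 [-4.15034205e-01 -5.99450642e-01  6.84401590e-01  1.03897055e+03]
 [-1.13069764e-02  7.55590585e-01  6.54946578e-01  1.06755604e+03]
 [ 0.00000000e+00  0.00000000e+00  0.00000000e+00  1.00000000e+00]]
work_block [(0.94, [154, 369])] [(0.71, [283, 193, 354, 216]), (0.61, [359, 142, 386, 159])]
jig [(0.73, [215, 317]), (0.69, [207, 321])] [(0.95, [276, 179, 364, 242]), (0.68, [286, 184, 306, 195])]
keeper [] [(0.97, [289, 180, 330, 217]), (0.23, [284, 193, 356, 214])]
stop_bracket [] [(0.54, [287, 184, 303, 194])]
plate_edge [(0.96, [208, 349])] [(0.67, [281, 190, 355, 214])]
home [] [(0.95, [276, 180, 362, 240])]
short_block [(0.6, [182, 353])] [(0.68, [344, 169, 367, 187])]
sanding_block [(0.91, [310, 284])] [(0.89, [262, 285, 308, 327])]
side 53.45102728194953 321.661228811033 193.78142946651016 ['img', 'vfov', 'cx', 'cy', 'extrinsics']
[[ 9.44433805e-01  1.71158237e-01 -2.80623672e-01  2.01057145e+02]
 [-3.28
[... 1259 characters left out ...]
       7.56703356e+01, -3.81524936e+00]), 'joint_velocities': array([-0.09677416,  0.02297626,  0.03125527, -0.03915089,  0.06791592,
       -0.09731065]), 'tau': array([ 4.84664008e-05, -5.31658709e+01, -3.52914119e+01,  7.08328653e-02,
        2.13181274e-02, -2.76351426e-05]), 'tool_pos': array([ 245.06937688, -492.377018  ,  205.43752974]), 'tool_rot': array([[ 8.95240940e-01,  4.45582381e-01, -1.08848241e-05],
       [ 4.45582382e-01, -8.95240940e-01,  1.32054003e-05],
       [-3.86044645e-06, -1.66721008e-05, -1.00000000e+00]]), 'contact_force': array([-0.00721927,  0.30180379,  0.42131131]), 'moment': array([ 0.04008439, -0.01162508,  0.02727031]), 'gripper_width': 0.9983375909260129}
```

Run:
```python
import cv2
a=cv2.imread("pics/a_scene.png");b=cv2.imread("pics/a_side.png")
cv2.imwrite("pics/a_sc.png",cv2.resize(a[130:340,240:440],None,fx=3.5,fy=2.85*1.0,interpolation=cv2.INTER_CUBIC)) if 0 else cv2.imwrite("pics/a_sc.png",cv2.resize(a[140:340,240:440],None,fx=3,fy=3,interpolation=cv2.INTER_CUBIC))
cv2.imwrite("pics/a_si.png",cv2.resize(b[140:340,230:430],None,fx=3,fy=3,interpolation=cv2.INTER_CUBIC))
```

```text
(no output)
```

View pics/a_sc.png

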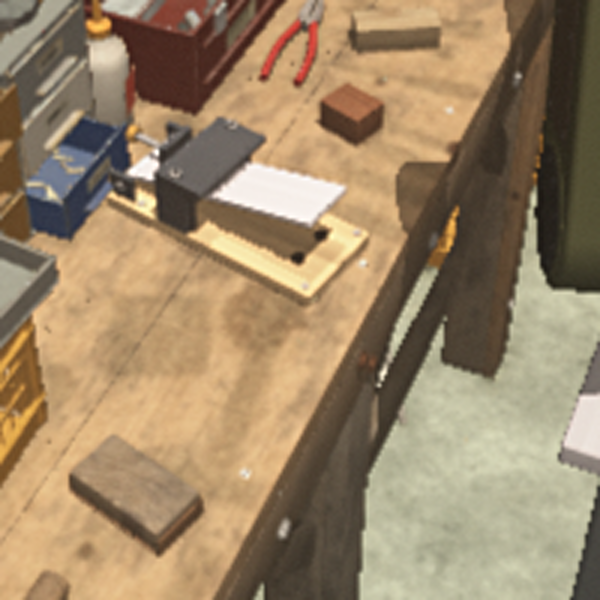

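View pics/a_si.png

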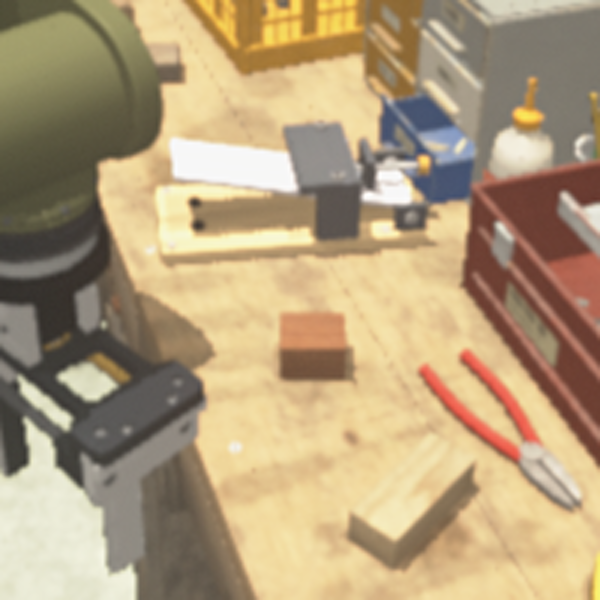

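View pics/a_scene.png

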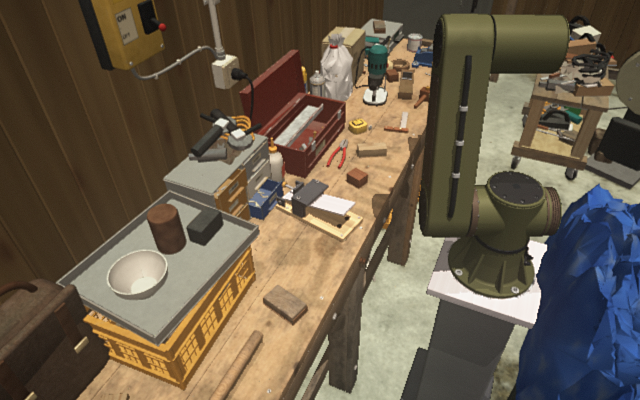

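```bash
cat > h.py <<'E'
import numpy as np
def ray(r,u,v):
    f=200/np.tan(np.radians(r["vfov"])/2); E=np.array(r["extrinsics"])
    d=E[:3,:3]@np.array([(u-r["cx"])/f,-(v-r["cy"])/f,-1]); return E[:3,3],d
def onz(r,u,v,z):
    o,d=ray(r,u,v); return o+d*(z-o[2])/d[2]
def proj(r,P):
    f=200/np.tan(np.radians(r["vfov"])/2); E=np.array(r["extrinsics"])
    q=E[:3,:3].T@(np.asarray(P)-E[:3,3]); return np.array([r["cx"]+f*q[0]/-q[2], r["cy"]-f*q[1]/-q[2]])
C={"scene":dict(vfov=46.53215049496912,cx=324.27160725710104,cy=198.2266273518788,extrinsics=[[-9.09735545e-01,2.64086720e-01,-3.20373912e-01,5.77431857e+01],[-4.15034205e-01,-5.99450642e-01,6.84401590e-01,1.03897055e+03],[-1.13069764e-02,7.55590585e-01,6.54946578e-01,1.06755604e+03],[0,0,0,1]]),
"side":dict(vfov=53.45102728194953,cx=321.661228811033,cy=193.78142946651016,extrinsics=[[9.44433805e-01,1.71158237e-01,-2.80623672e-01,2.01057145e+02],[-3.28566345e-01,5.16068718e-01,-7.91022905e-01,-9.73174693e+02],[9.43101279e-03,8.39272266e-01,5.43629579e-01,7.53706366e+02],[0,0,0,1]])}
E
python3 - <<'E'
from h import *
np.set_printoptions(precision=1,suppress=True)
for n,c,v,u,z in [("work","scene",154,369,0),("work","side",313,365,0),("jig","scene",215,317,0),("jig","side",212,327,0),("home","side",204,320,40),("edge","scene",208,349,88),("edge","side",198,289,88),("short","scene",182,353,0),("short","side",258,335,0),("sand","scene",310,284,0),("sand","side",166,277,0),
 ("base far R","scene",219.3,363,18),("base near","scene",240,341.7,9),("base L","scene",205,276,18),("baseL","side",226,284,0)]:
    print(n,c,onz(C[c],u,v,z))
s=lambda x,y:(x/3+230,y/3+140)
for p in [(365,540),(435,437),(475,462),(403,533),(397,567),(350,515)]:
    print("work side corners",onz(C["side"],*s(*p),35))
E
```

```text
work scene [ 529.2 -388.8    0. ]
work side [ 516.3 -403.7    0. ]
jig scene [566.6  11.7   0. ]
jig side [570.7  14.9   0. ]
home side [544.8  10.6  40. ]
edge scene [446.5  26.7  88. ]
edge side [443.1   4.4  88. ]
short scene [ 521.6 -201.     0. ]
short side [ 517. -200.    0.]
sand scene [486.6 394.5   0. ]
sand side [490.1 366.9   0. ]
base far R scene [411.6 -13.1  18. ]
base near scene [442.1  93.3   9. ]
base L scene [706.5  40.2  18. ]
baseL side [419.1 -13.1   0. ]
work side corners [ 465.2 -438.6   35. ]
work side corners [ 560.  -360.8   35. ]
work side corners [ 578.6 -395.7   35. ]
work side corners [ 494.8 -441.7   35. ]
work side corners [ 477.9 -468.5   35. ]
work side corners [ 463.5 -413.2   35. ]
```

```bash
python3 -m jog '55 15 5 0 0 0 90;110 30 10 0 0 0 90;165 45 15 0 0 0 90;215 60 20 0 0 0 90;215 60 20 0 0 0 90;215 60 20 0 0 0 90;215 60 20 0 0 0 90;215 60 20 0 0 0 90;215 60 20 0 0 0 90;215 60 20 0 0 0 90'
python3 - <<'E'
from workcell import env
import cv2,pickle
r=env.read_camera("wrist"); cv2.imwrite("pics/b_w.png",r["img"][:,:,::-1]); pickle.dump(r,open("b.pkl","wb"))
from h import *
print(env.get_obs()["time_s"],r["extrinsics"])
for x in env.cut_out("work_block","wrist")[:2]:
    print(x["conf"],x["box"]); 
    cs,_=cv2.findContours(x["pixels"].astype("uint8"),0,2); c=max(cs,key=cv2.contourArea); print(cv2.minAreaRect(c), cv2.approxPolyDP(c,6,True)[:,0].tolist())
E
```

```text
time_s: 3.8
tool_pos: [459.9, -432.5, 225.5]
tool_rot: [[0.895, 0.445, 0.0], [0.445, -0.895, -0.0], [0.0, 0.0, -1.0]]
contact_force: [1.1, 0.7, 0.4]
gripper_width: 0.953
3.85 [[ 4.44994890e-01  8.71204095e-01  2.07323352e-01  5.20527850e+02]
 [-8.95533077e-01  4.32844788e-01  1.03275833e-01 -4.02101740e+02]
 [ 2.35496686e-04 -2.31622138e-01  9.72805803e-01  4.04056912e+02]
 [ 0.00000000e+00  0.00000000e+00  0.00000000e+00  1.00000000e+00]]
0.66 [295.4, 73.1, 340.8, 171.4]
((317.209228515625, 122.76615142822266), (98.40380859375, 40.16029739379883), 86.8201675415039) [[333, 73], [295, 76], [302, 172], [338, 169]]
```

View pics/b_w.png

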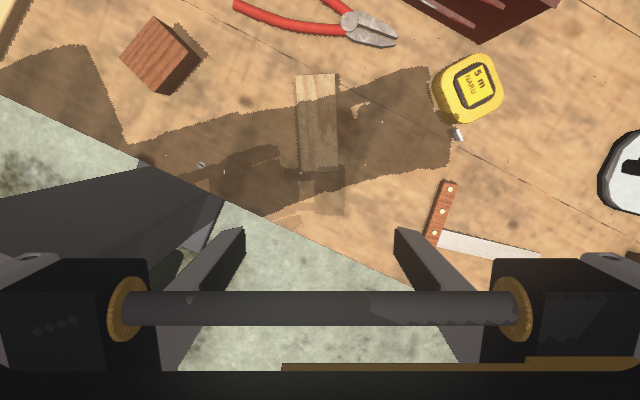

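Run:
```python
import pickle,cv2
from h import *
r=pickle.load(open("b.pkl","rb"))
np.set_printoptions(precision=1,suppress=True)
P=[onz(r,*p,35)[:2] for p in [(296,75),(335,74),(338,166),(302,168)]]
for p in P: print(p)
P=np.array(P); print("c",P.mean(0)); 
print([np.linalg.norm(P[i]-P[(i+1)%4]) for i in range(4)])
d=(P[0]+P[1])/2-(P[2]+P[3])/2; print(np.degrees(np.arctan2(d[1],d[0])))
cv2.imwrite("pics/b_z.png",cv2.resize(r["img"][60:190,270:370,::-1],None,fx=4,fy=4,interpolation=cv2.INTER_CUBIC))
```

```text
[ 560.3 -353.6]
[ 580.4 -391.8]
[ 491.3 -441.3]
[ 470.3 -404.3]
c [ 525.6 -397.8]
[np.float64(43.16834482152819), np.float64(101.88927324666675), np.float64(42.63265226948319), np.float64(103.24438931220038)]
29.229299500851045
```

View pics/b_z.png

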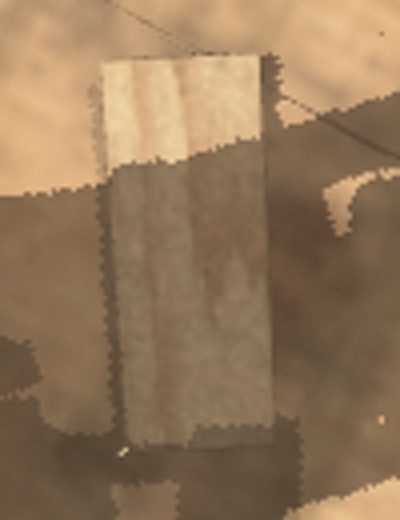

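```bash
python3 -m jog '18 9 -50 0 0 0.05 80;36 18 -100 0 0 0.05 80;36 18 -150 0 0 0.05 80;36 18 -190 0 0 0.05 80;36 18 -210 0 0 0.05 80;36 18 -217 0 0 0.05 80;36 18 -217 0 0 0.05 80;36 18 -217 0 0 0.05 30;36 18 -217 0 0 0.05 30;36 18 -217 0 0 0.05 30'
python3 - <<'E'
from workcell import env
import cv2,pickle
r=env.read_camera("wrist"); cv2.imwrite("pics/c_w.png",r["img"][:,:,::-1]); pickle.dump(r,open("c.pkl","wb"))
E
```

```text
time_s: 5.15
tool_pos: [496.1, -414.5, 9.0]
tool_rot: [[0.872, 0.49, 0.001], [0.49, -0.872, -0.0], [0.0, 0.001, -1.0]]
contact_force: [-0.6, -0.5, 0.5]
gripper_width: 0.566
```

View pics/c_w.png

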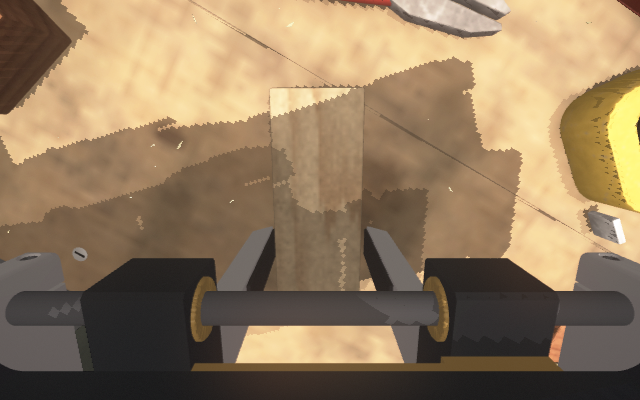

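```bash
python3 -m jog '0 0 0 0 0 0 30;0 0 0 0 0 0 30;0 0 0 0 0 0 30;0 0 20 0 0 0 30;0 0 60 0 0 0 30;0 0 120 0 0 0 30;0 0 180 0 0 0 30;0 10 210 0 0 0 30;0 40 230 0 0 0 30;0 90 240 0 0 0 30'
python3 - <<'E'
from workcell import env
import cv2,pickle
r=env.read_camera("wrist"); cv2.imwrite("pics/d_w.png",r["img"][:,:,::-1]); pickle.dump(r,open("d.pkl","wb")); o=env.get_obs(); print(o["tool_pos"],o["tool_rot"])
from h import *
rc=pickle.load(open("c.pkl","rb"))
print(onz(rc,270,88,35),onz(rc,363,87,35))
E
```

```text
time_s: 6.45
tool_pos: [495.8, -324.2, 251.2]
tool_rot: [[0.873, 0.488, 0.002], [0.488, -0.873, -0.002], [0.001, 0.003, -1.0]]
contact_force: [1.3, -0.1, -0.8]
gripper_width: 0.478
[ 496.57057008 -319.05207147  252.7515361 ] [[ 0.87098713  0.49129112  0.00380153]
 [ 0.49129868 -0.87099012 -0.00134553]
 [ 0.00265004  0.00303963 -0.99999187]]
[ 559.78070787 -352.55092517   35.        ] [ 581.1689686  -389.76497227   35.        ]
```

View pics/d_w.png

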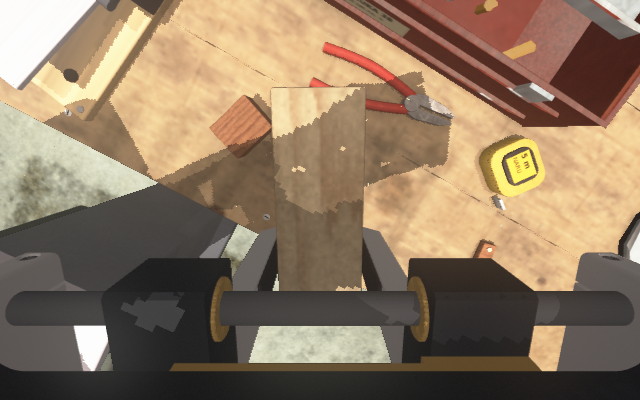

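```bash
python3 -m jog '0 50 12 0 0 -0.12 30;2 100 25 0 0 -0.25 30;3 150 40 0 0 -0.40 30;3 204 48 0 0 -0.55 30;3 204 48 0 0 -0.55 30;3 204 48 0 0 -0.55 30;3 204 48 0 0 -0.55 30;3 204 48 0 0 -0.55 30;3 204 48 0 0 -0.55 30;3 204 48 0 0 -0.55 30'
python3 - <<'E'
from workcell import env
import cv2,pickle
r=env.read_camera("wrist"); cv2.imwrite("pics/e_w.png",r["img"][:,:,::-1]); pickle.dump(r,open("e.pkl","wb"))
for t in ["jig","home","plate_edge","keeper","stop_bracket"]:
    print(t,[(round(x["conf"],2),x["position"]) for x in env.mark_of(t,"wrist")[:2]])
E
```

```text
time_s: 7.75
tool_pos: [499.6, -115.3, 300.7]
tool_rot: [[0.999, -0.037, 0.002], [-0.037, -0.999, -0.003], [0.003, 0.003, -1.0]]
contact_force: [0.4, 0.3, -0.4]
gripper_width: 0.476
jig [(0.77, [129.1, 236.7])]
home [(0.79, [144.2, 229.9])]
plate_edge [(0.91, [228.2, 204.9])]
keeper [(0.66, [126.4, 240.0])]
stop_bracket []
```

View pics/e_w.png

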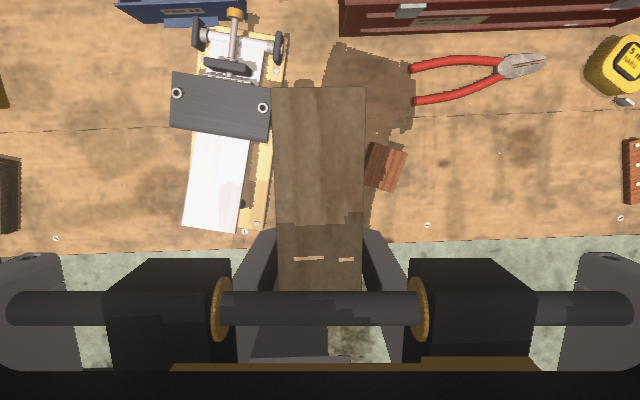

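Run:
```python
import pickle,cv2
r=pickle.load(open("e.pkl","rb"))
cv2.imwrite("pics/e_z.png",cv2.resize(r["img"][0:245,140:300,::-1],None,fx=2.4*1,fy=2.4,interpolation=cv2.INTER_CUBIC))
cv2.imwrite("pics/e_z1.png",cv2.resize(r["img"][60:145,160:285,::-1],None,fx=6,fy=6,interpolation=cv2.INTER_CUBIC))
cv2.imwrite("pics/e_z2.png",cv2.resize(r["img"][140:240,170:280,::-1],None,fx=6,fy=6,interpolation=cv2.INTER_CUBIC))
```

```text
(no output)
```

View pics/e_z1.png

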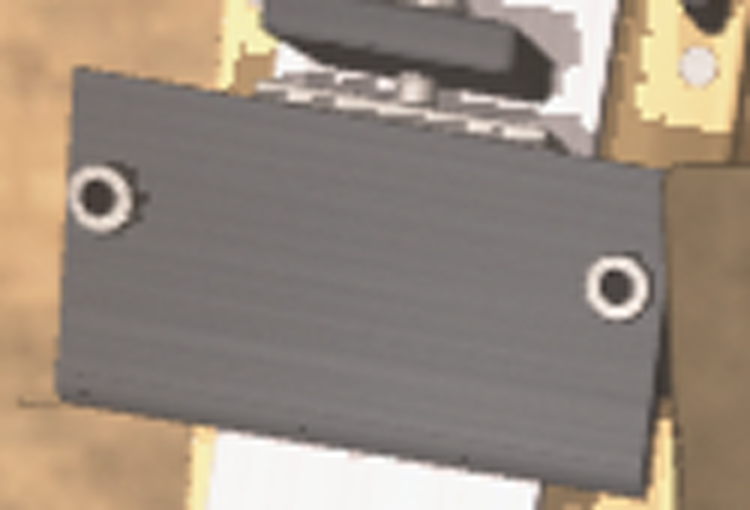

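View pics/e_z2.png

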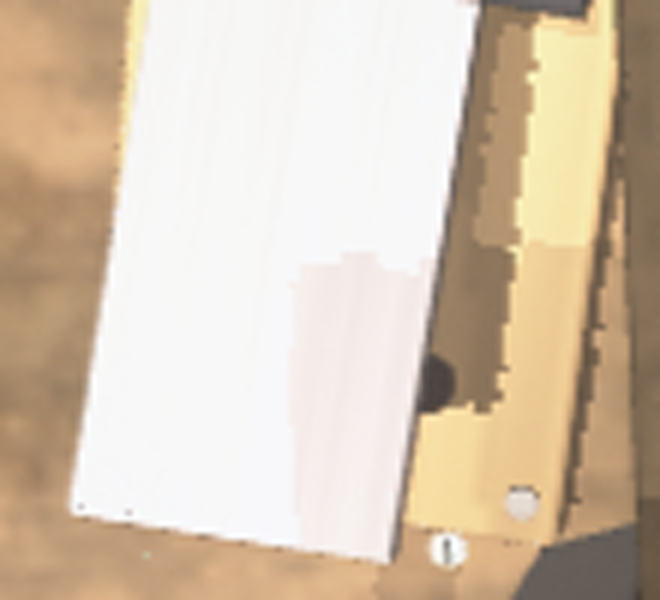

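Run:
```python
import pickle,cv2
from h import *
from scipy.optimize import least_squares
np.set_printoptions(precision=2,suppress=True)
r=pickle.load(open("e.pkl","rb"))
L=np.array([(55,60,88),(55,-60,88),(-10,-60,82),(-10,60,82),(-131.2,35,94),(-131.2,-35,94)],float)
U=np.array([(172.5,71.2),(270.5,88.7),(267,142.8),(169.5,126.7),(182,225.8),(235,233.3)])
def W(p,L):
    c,s=np.cos(p[2]),np.sin(p[2]); return np.c_[p[0]+c*L[:,0]-s*L[:,1],p[1]+s*L[:,0]+c*L[:,1],L[:,2]]
res=lambda p:(np.array([proj(r,q) for q in W(p,L)])-U).ravel()
f=least_squares(res,[568,13,-.15]); print(f.x,np.degrees(f.x[2]),res(f.x).reshape(-1,2))
res2=lambda p:(np.array([proj(dict(r,vfov=p[3]),q) for q in W(p,L)])-U).ravel()
f2=least_squares(res2,[568,13,-.15,65]); print(f2.x,res2(f2.x).reshape(-1,2))
print(f.x, [onz(r,236.7,129.1,0),onz(r,229.9,144.2,40)])
for c,uv in (("scene",[(317,215),(349,208)]),("side",[(327,212),(289,198)])):
    print(c,proj(C[c],[f.x[0],f.x[1],0]),proj(C[c],W(f.x,np.array([(-131.2,0,94.)]))[0]),uv)
```

```text
[573.62   5.32  -0.19] -11.102544980654299 [[-1.9  -0.34]
 [ 2.07 -0.85]
 [-0.11 -0.02]
 [ 0.78  0.66]
 [-1.05  0.2 ]
 [ 0.19  0.71]]
[574.46   6.59  -0.19  65.81] [[-1.48  0.33]
 [ 1.47 -0.31]
 [-0.61 -0.01]
 [ 1.25  0.79]
 [-0.67 -0.64]
 [ 0.03 -0.2 ]]
[573.62   5.32  -0.19] [array([570.97,   5.24,   0.  ]), array([550.69,   6.46,  40.  ])]
scene [315.91 213.25] [349.05 207.48] [(317, 215), (349, 208)]
side [328.83 213.46] [287.26 191.81] [(327, 212), (289, 198)]
```

```bash
python3 -m jog '-10 40 -20 0 0 -0.05 30;-20 80 -55 0 0 -0.10 30;-28 115 -95 0 0 -0.157 30;-30 142 -135 0 0 -0.157 30;-30 142 -155 0 0 -0.157 30;-30 142 -165 0 0 -0.157 30;-30 142 -165 0 0 -0.157 30;-30 142 -165 0 0 -0.157 30;-30 142 -165 0 0 -0.157 30;-30 142 -165 0 0 -0.157 30'
python3 - <<'E'
from workcell import env
import cv2,pickle
for c in ["wrist","side","scene"]:
    r=env.read_camera(c); cv2.imwrite(f"pics/f_{c}.png",r["img"][:,:,::-1]); pickle.dump(r,open(f"f_{c}.pkl","wb"))
    if c!="wrist": cv2.imwrite(f"pics/f_{c}.png",cv2.resize(r["img"][120:270,220:420,::-1],None,fx=4,fy=4,interpolation=cv2.INTER_CUBIC))
print(env.get_obs()["time_s"])
E
```

```text
time_s: 9.3
tool_pos: [469.7, 26.8, 136.1]
tool_rot: [[0.981, -0.192, 0.003], [-0.192, -0.981, -0.004], [0.003, 0.003, -1.0]]
contact_force: [0.2, -0.3, -0.7]
gripper_width: 0.478
9.45
```

View pics/f_wrist.png

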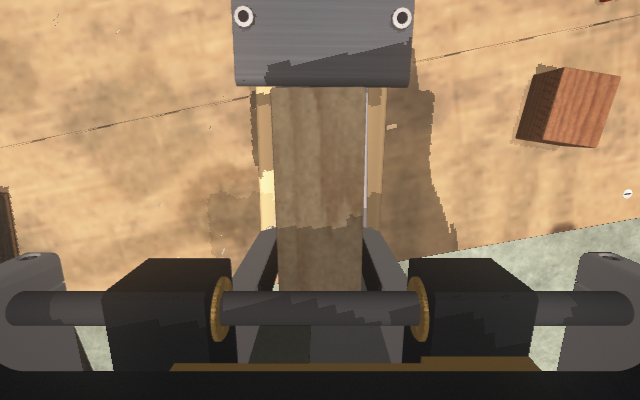

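View pics/f_side.png

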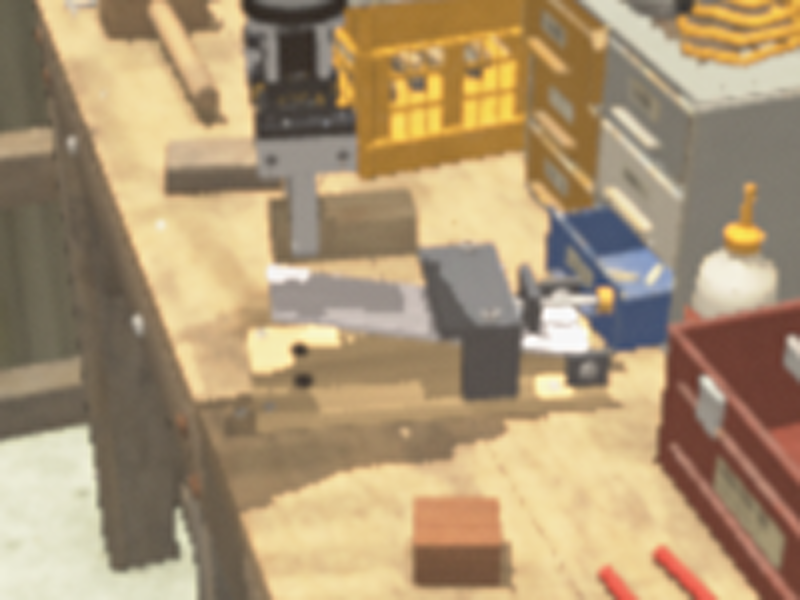

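View pics/f_scene.png

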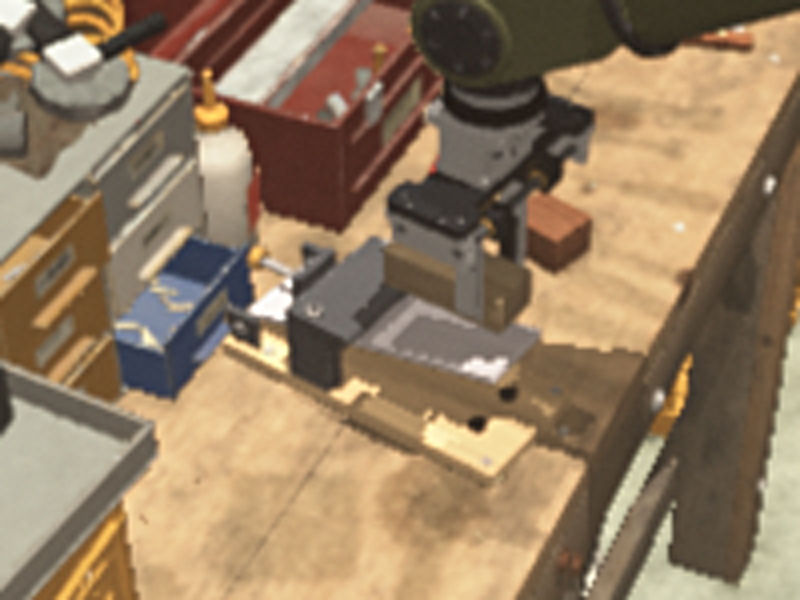

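Run:
```python
import pickle
from h import *
np.set_printoptions(precision=1,suppress=True)
r=pickle.load(open("f_wrist.pkl","rb"))
a=onz(r,236,86,80);b=onz(r,411,86,80);m=(a+b)/2
print(a,b,np.linalg.norm(a-b),np.degrees(np.arctan2(*(a-b)[[0,1]])))
x=np.array([.981,-.193]);y=np.array([.193,.981]);t=np.array([469.7,26.8])
print("lip front rel tcp",(m[:2]-t)@x,(m[:2]-t)@y)
a=onz(r,273,88,162);b=onz(r,366,88,162);m=(a+b)/2
print("block front rel tcp",(m[:2]-t)@x,(m[:2]-t)@y,np.linalg.norm(a-b))
```

```text
[576.2  66.9  80. ] [552.3 -55.1  80. ] 124.30869686660431 11.083842344134155
lip front rel tcp 96.80320412747155 -2.241506476431406
block front rel tcp 85.49418715885751 0.9445877659183486 43.05703267305356
```

```bash
python3 -m jog '-1 -3 -10 0 0 0 30;-1 -3 -20 0 0 0 30;-1 -3 -27 0 0 0 30;-1 -3 -30 0 0 0 30;-1 -3 -33 0 0 0 30;-1 -3 -36 0 0 0 30;-1 -3 -39 0 0 0 30;-1 -3 -42 0 0 0 30;-1 -3 -45 0 0 0 30;-1 -3 -48 0 0 0 30'
```

```text
time_s: 10.7
tool_pos: [468.6, 23.9, 87.7]
tool_rot: [[0.981, -0.192, 0.002], [-0.192, -0.981, -0.003], [0.003, 0.003, -1.0]]
contact_force: [-0.8, 0.5, 3.4]
gripper_width: 0.472
```

```bash
python3 -m jog '0 0 -3 0 0 0 30;0 0 -6 0 0 0 30;0 0 -9 0 0 0 30;0 0 -12 0 0 0 30;0 0 -15 0 0 0 30;0 0 -18 0 0 0 30;0 0 -21 0 0 0 30;0 0 -24 0 0 0 30;0 0 -27 0 0 0 30;0 0 -30 0 0 0 30'
python3 - <<'E'
from workcell import env
import cv2
for c in ["wrist","side"]:
    r=env.read_camera(c); cv2.imwrite(f"pics/g_{c}.png",r["img"][:,:,::-1] if c=="wrist" else cv2.resize(r["img"][150:250,260:400,::-1],None,fx=5,fy=5,interpolation=cv2.INTER_CUBIC))
E
```

```text
time_s: 11.95
tool_pos: [468.6, 23.9, 57.6]
tool_rot: [[0.981, -0.192, 0.002], [-0.192, -0.981, -0.003], [0.003, 0.003, -1.0]]
contact_force: [-1.3, 0.5, 4.1]
gripper_width: 0.477
```

View pics/g_wrist.png

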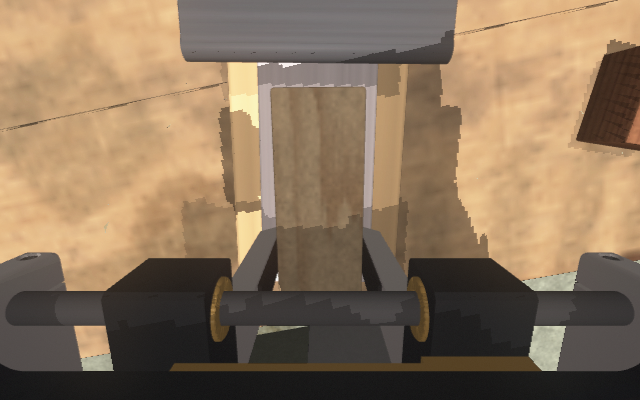

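View pics/g_side.png

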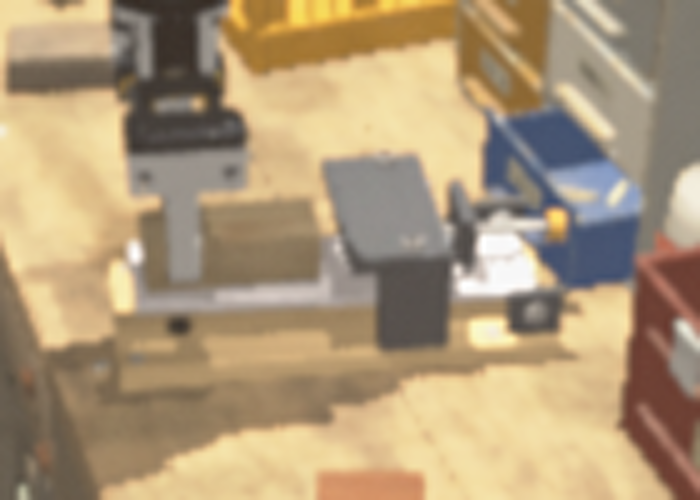

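```bash
python3 -m jog '0 0 -2 0 0 0 30;0 0 -4 0 0 0 30;0 0 -6 0 0 0 30;0 0 -7 0 0 0 30;0 0 -8 0 0 0 30;0 0 -9 0 0 0 30;0 0 -10 0 0 0 30;0 0 -11 0 0 0 30;0 0 -11.5 0 0 0 30;0 0 -12 0 0 0 30'
python3 - <<'E'
from workcell import env
import cv2,pickle
for c in ["wrist","side"]:
    r=env.read_camera(c); pickle.dump(r,open(f"i_{c}.pkl","wb")); cv2.imwrite(f"pics/i_{c}.png",r["img"][:,:,::-1] if c=="wrist" else cv2.resize(r["img"][150:250,260:400,::-1],None,fx=5,fy=5,interpolation=cv2.INTER_CUBIC))
print(env.get_obs()["contact_force"],env.get_obs()["moment"])
E
```

```text
time_s: 13.3
tool_pos: [468.8, 24.0, 45.6]
tool_rot: [[0.981, -0.192, 0.003], [-0.192, -0.981, -0.003], [0.003, 0.003, -1.0]]
contact_force: [-4.5, 1.9, 7.2]
gripper_width: 0.475
[-5.62724479  1.52865688  6.65320875] [0.35471236 0.40953799 0.11520481]
```

View pics/i_wrist.png

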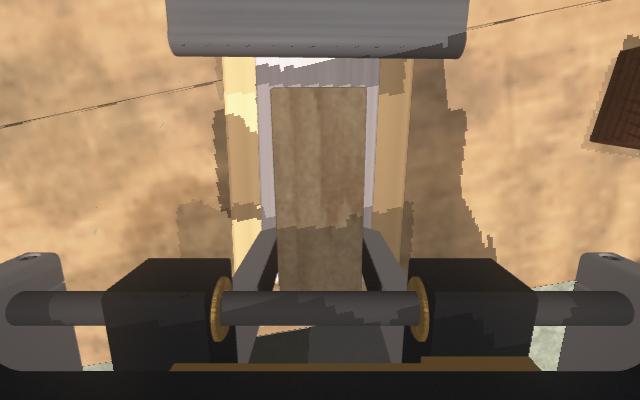

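View pics/i_side.png

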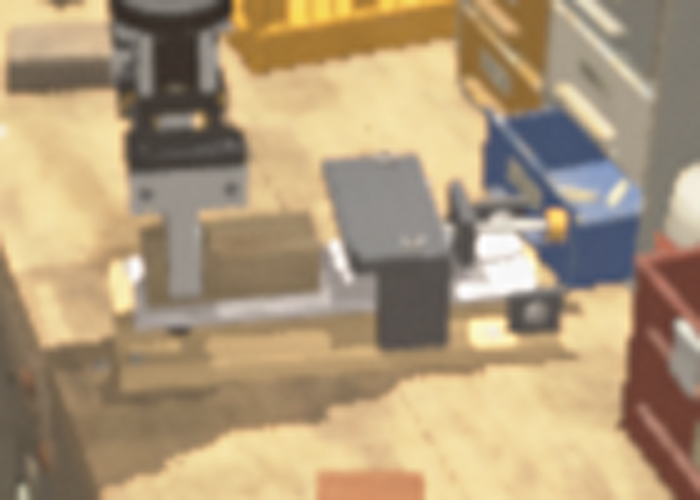

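```bash
python3 -m jog '0 0 1 0 0 0 30;2 -0.4 1 0 0 0 30;3.9 -0.8 1 0 0 0 30;5.9 -1.2 1 0 0 0 30;7.8 -1.5 1 0 0 0 30;9.8 -1.9 1 0 0 0 30;11.8 -2.3 1 0 0 0 30;13.7 -2.7 1 0 0 0 30;15.7 -3.1 1 0 0 0 30;17.7 -3.5 1 0 0 0 30'
```

```text
time_s: 14.65
tool_pos: [486.6, 20.5, 46.7]
tool_rot: [[0.981, -0.192, 0.003], [-0.192, -0.981, -0.004], [0.004, 0.003, -1.0]]
contact_force: [-4.5, 1.3, 6.1]
gripper_width: 0.477
```

```bash
python3 -m jog '2 -0.4 0 0 0 0 30;3.9 -0.8 0 0 0 0 30;5.9 -1.2 0 0 0 0 30;7.8 -1.5 0.2 0 0 0 30;9.8 -1.9 0.2 0 0 0 30;11.3 -2.2 0.2 0 0 0 30;12.3 -2.4 0.2 0 0 0 30;13.2 -2.6 0.2 0 0 0 30;14.2 -2.8 0.2 0 0 0 30;15.2 -3 0.2 0 0 0 30'
python3 - <<'E'
from workcell import env
import cv2
for c in ["wrist","side"]:
    r=env.read_camera(c); cv2.imwrite(f"pics/k_{c}.png",r["img"][:,:,::-1] if c=="wrist" else cv2.resize(r["img"][150:250,260:400,::-1],None,fx=5,fy=5,interpolation=cv2.INTER_CUBIC))
E
```

```text
time_s: 15.9
tool_pos: [501.9, 17.4, 47.1]
tool_rot: [[0.981, -0.192, 0.003], [-0.192, -0.981, -0.004], [0.004, 0.003, -1.0]]
contact_force: [-4.4, 1.6, 6.4]
gripper_width: 0.477
```

View pics/k_wrist.png

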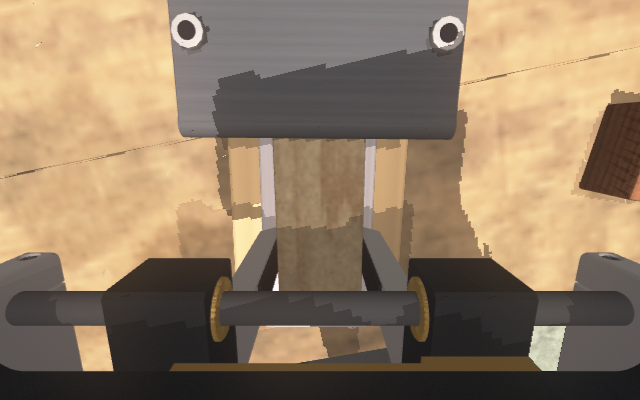

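View pics/k_side.png

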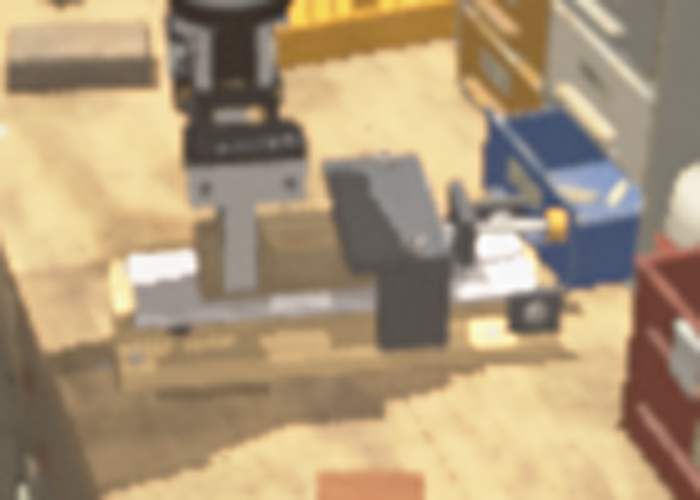

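```bash
python3 -m jog '0.4 -0.1 0 0 0 0 30;0.7 -0.1 0 0 0 0 30;0.9 -0.2 0 0 0 0 30;1.1 -0.2 0 0 0 0 30;1.3 -0.3 0 0 0 0 30;1.4 -0.3 0 0 0 0 30;1.6 -0.3 0 0 0 0 30;1.7 -0.3 0 0 0 0 30;1.9 -0.4 0 0 0 0 30;2 -0.4 0 0 0 0 30'
```

```text
time_s: 17.25
tool_pos: [504.0, 17.1, 47.2]
tool_rot: [[0.981, -0.192, 0.003], [-0.192, -0.981, -0.004], [0.004, 0.003, -1.0]]
contact_force: [-3.7, 0.7, 6.5]
gripper_width: 0.476
```

```bash
python3 -m jog '0.2 0 0 0 0 0 30;0.4 -0.1 0 0 0 0 30;0.5 -0.1 0 0 0 0 30;0.7 -0.1 0 0 0 0 30;0.8 -0.2 0 0 0 0 30;1 -0.2 0 0 0 0 30;1.2 -0.2 0 0 0 0 30;1.4 -0.3 0 0 0 0 30;1.5 -0.3 0 0 0 0 30;1.6 -0.3 0 0 0 0 30'
```

```text
time_s: 18.5
tool_pos: [505.6, 16.7, 47.3]
tool_rot: [[0.981, -0.192, 0.004], [-0.192, -0.981, -0.004], [0.004, 0.003, -1.0]]
contact_force: [-3.1, 0.6, 6.7]
gripper_width: 0.473
```

Run:
```python
from workcell import env
o=env.get_obs(); print(o["time_s"],o["tool_pos"],o["contact_force"])
```

```text
18.5 [505.59151776  16.72196884  47.28439862] [-3.12505346  0.63259104  6.69310005]
```

```bash
python3 -m jog '0.2 0 -0.1 0 0 0 30;0.4 -0.1 -0.1 0 0 0 30;0.5 -0.1 -0.1 0 0 0 30;0.7 -0.1 -0.1 0 0 0 30;0.8 -0.2 -0.1 0 0 0 30;1 -0.2 -0.1 0 0 0 30;1.2 -0.2 -0.1 0 0 0 30;1.4 -0.3 -0.1 0 0 0 30;1.5 -0.3 -0.1 0 0 0 30;1.6 -0.3 -0.1 0 0 0 30'
```

```text
time_s: 19.75
tool_pos: [507.2, 16.5, 47.3]
tool_rot: [[0.981, -0.192, 0.004], [-0.192, -0.981, -0.004], [0.004, 0.003, -1.0]]
contact_force: [-4.2, 1.4, 5.5]
gripper_width: 0.479
```

```bash
python3 -m jog '0.2 0 -0.1 0 0 0 30;0.4 -0.1 -0.1 0 0 0 30;0.5 -0.1 -0.1 0 0 0 30;0.7 -0.1 -0.1 0 0 0 30;0.8 -0.2 -0.1 0 0 0 30;1 -0.2 -0.1 0 0 0 30;1.2 -0.2 -0.1 0 0 0 30;1.4 -0.3 -0.1 0 0 0 30;1.5 -0.3 -0.1 0 0 0 30;1.6 -0.3 -0.1 0 0 0 30'
```

```text
time_s: 21.0
tool_pos: [508.8, 16.2, 47.3]
tool_rot: [[0.981, -0.192, 0.004], [-0.192, -0.981, -0.004], [0.004, 0.003, -1.0]]
contact_force: [-4.2, 1.4, 6.9]
gripper_width: 0.477
```

```bash
python3 -m jog '0.2 0 -0.1 0 0 0 30;0.4 -0.1 -0.1 0 0 0 30;0.5 -0.1 -0.1 0 0 0 30;0.7 -0.1 -0.1 0 0 0 30;0.8 -0.2 -0.1 0 0 0 30;1 -0.2 -0.1 0 0 0 30;1.2 -0.2 -0.1 0 0 0 30;1.4 -0.3 -0.1 0 0 0 30;1.5 -0.3 -0.1 0 0 0 30;1.7 -0.3 -0.1 0 0 0 30'
```

```text
time_s: 22.25
tool_pos: [510.5, 15.8, 47.3]
tool_rot: [[0.981, -0.192, 0.004], [-0.192, -0.981, -0.004], [0.004, 0.003, -1.0]]
contact_force: [-4.3, 1.1, 6.7]
gripper_width: 0.477
```

```bash
python3 -m jog '0.2 0 -0.1 0 0 0 30;0.4 -0.1 -0.1 0 0 0 30;0.5 -0.1 -0.1 0 0 0 30;0.7 -0.1 -0.1 0 0 0 30;0.8 -0.2 -0.1 0 0 0 30;1 -0.2 -0.1 0 0 0 30;1.2 -0.2 -0.1 0 0 0 30;1.4 -0.3 -0.1 0 0 0 30;1.5 -0.3 -0.1 0 0 0 30;1.7 -0.3 -0.1 0 0 0 30'
```

```text
time_s: 23.5
tool_pos: [512.2, 15.6, 47.3]
tool_rot: [[0.981, -0.192, 0.004], [-0.192, -0.981, -0.004], [0.004, 0.003, -1.0]]
contact_force: [-4.6, 0.0, 6.2]
gripper_width: 0.48
```

```bash
python3 -m jog '0.2 0 -0.1 0 0 0 30;0.4 -0.1 -0.1 0 0 0 30;0.5 -0.1 -0.1 0 0 0 30;0.7 -0.1 -0.1 0 0 0 30;0.8 -0.2 -0.1 0 0 0 30;1 -0.2 -0.1 0 0 0 30;1.2 -0.2 -0.1 0 0 0 30;1.4 -0.3 -0.1 0 0 0 30;1.5 -0.3 -0.1 0 0 0 30;1.7 -0.3 -0.1 0 0 0 30'
```

```text
time_s: 24.75
tool_pos: [513.9, 15.2, 47.3]
tool_rot: [[0.981, -0.192, 0.004], [-0.192, -0.981, -0.004], [0.004, 0.003, -1.0]]
contact_force: [-3.6, 0.4, 6.0]
gripper_width: 0.475
```

```bash
python3 -m jog '0.2 0 0 0 0 0 30;0.4 -0.1 0 0 0 0 30;0.5 -0.1 0 0 0 0 30;0.7 -0.1 0 0 0 0 30;0.8 -0.2 0 0 0 0 30;1 -0.2 0 0 0 0 30;1.2 -0.2 0 0 0 0 30;1.4 -0.3 0 0 0 0 30;1.5 -0.3 0 0 0 0 30;1.7 -0.3 0 0 0 0 30'
```

```text
time_s: 26.0
tool_pos: [515.6, 15.0, 47.4]
tool_rot: [[0.981, -0.192, 0.004], [-0.192, -0.981, -0.004], [0.004, 0.003, -1.0]]
contact_force: [-3.6, 0.8, 6.2]
gripper_width: 0.473
```

```bash
python3 -m jog '0.2 0 -0.1 0 0 0 30;0.4 -0.1 -0.1 0 0 0 30;0.5 -0.1 -0.1 0 0 0 30;0.7 -0.1 -0.1 0 0 0 30;0.8 -0.2 -0.1 0 0 0 30;1 -0.2 -0.1 0 0 0 30;1.2 -0.2 -0.1 0 0 0 30;1.4 -0.3 -0.1 0 0 0 30;1.5 -0.3 -0.1 0 0 0 30;1.7 -0.4 -0.1 0 0 0 30'
```

```text
time_s: 27.25
tool_pos: [517.3, 14.6, 47.4]
tool_rot: [[0.981, -0.191, 0.004], [-0.191, -0.981, -0.004], [0.004, 0.003, -1.0]]
contact_force: [-3.6, 1.6, 6.4]
gripper_width: 0.478
```

```bash
python3 -m jog '0.2 0 -0.1 0 0 0 30;0.4 -0.1 -0.1 0 0 0 30;0.5 -0.1 -0.1 0 0 0 30;0.7 -0.1 -0.1 0 0 0 30;0.8 -0.2 -0.1 0 0 0 30;1 -0.2 -0.1 0 0 0 30;1.2 -0.2 -0.1 0 0 0 30;1.4 -0.3 -0.1 0 0 0 30;1.5 -0.3 -0.1 0 0 0 30;1.7 -0.4 -0.1 0 0 0 30'
```

```text
time_s: 28.5
tool_pos: [519.0, 14.3, 47.5]
tool_rot: [[0.981, -0.191, 0.004], [-0.191, -0.982, -0.004], [0.004, 0.003, -1.0]]
contact_force: [-4.1, 1.1, 6.3]
gripper_width: 0.48
```

```bash
python3 -m jog '0.2 0 -0.2 0 0 0 30;0.4 -0.1 -0.2 0 0 0 30;0.5 -0.1 -0.2 0 0 0 30;0.7 -0.1 -0.2 0 0 0 30;0.8 -0.2 -0.2 0 0 0 30;1 -0.2 -0.2 0 0 0 30;1.2 -0.2 -0.2 0 0 0 30;1.4 -0.3 -0.2 0 0 0 30;1.5 -0.3 -0.2 0 0 0 30;1.7 -0.4 -0.2 0 0 0 30'
```

```text
time_s: 29.75
tool_pos: [520.7, 13.9, 47.4]
tool_rot: [[0.982, -0.191, 0.004], [-0.191, -0.982, -0.003], [0.004, 0.003, -1.0]]
contact_force: [-3.9, 1.4, 6.9]
gripper_width: 0.475
```

```bash
python3 -m jog '0.2 0 -0.1 0 0 0 30;0.4 -0.1 -0.1 0 0 0 30;0.5 -0.1 -0.1 0 0 0 30;0.7 -0.1 -0.1 0 0 0 30;0.8 -0.2 -0.1 0 0 0 30;1 -0.2 -0.1 0 0 0 30;1.2 -0.2 -0.1 0 0 0 30;1.4 -0.3 -0.1 0 0 0 30;1.5 -0.3 -0.1 0 0 0 30;1.7 -0.4 -0.1 0 0 0 30'
```

```text
time_s: 31.0
tool_pos: [522.4, 13.6, 47.4]
tool_rot: [[0.982, -0.191, 0.004], [-0.191, -0.982, -0.003], [0.004, 0.003, -1.0]]
contact_force: [-3.8, 1.9, 6.3]
gripper_width: 0.477
```

```bash
python3 -m jog '0.2 0 -0.1 0 0 0 30;0.4 -0.1 -0.1 0 0 0 30;0.5 -0.1 -0.1 0 0 0 30;0.7 -0.1 -0.1 0 0 0 30;0.8 -0.2 -0.1 0 0 0 30;1 -0.2 -0.1 0 0 0 30;1.2 -0.2 -0.1 0 0 0 30;1.4 -0.3 -0.1 0 0 0 30;1.5 -0.3 -0.1 0 0 0 30;1.7 -0.4 -0.1 0 0 0 30'
```

```text
time_s: 32.25
tool_pos: [524.1, 13.2, 47.5]
tool_rot: [[0.982, -0.191, 0.004], [-0.191, -0.982, -0.003], [0.004, 0.002, -1.0]]
contact_force: [-3.8, 1.7, 7.5]
gripper_width: 0.479
```

```bash
python3 -m jog '0.2 0 -0.1 0 0 0 30;0.4 -0.1 -0.1 0 0 0 30;0.5 -0.1 -0.1 0 0 0 30;0.7 -0.1 -0.1 0 0 0 30;0.8 -0.2 -0.1 0 0 0 30;1 -0.2 -0.1 0 0 0 30;1.2 -0.2 -0.1 0 0 0 30;1.4 -0.3 -0.1 0 0 0 30;1.5 -0.3 -0.1 0 0 0 30;1.7 -0.4 -0.1 0 0 0 30'
```

```text
time_s: 33.5
tool_pos: [525.8, 12.9, 47.5]
tool_rot: [[0.982, -0.191, 0.004], [-0.191, -0.982, -0.003], [0.004, 0.002, -1.0]]
contact_force: [-4.6, 1.3, 6.8]
gripper_width: 0.474
```

```bash
python3 -m jog '0.2 0 -0.1 0 0 0 30;0.4 -0.1 -0.1 0 0 0 30;0.5 -0.1 -0.1 0 0 0 30;0.7 -0.1 -0.1 0 0 0 30;0.8 -0.2 -0.1 0 0 0 30;1 -0.2 -0.1 0 0 0 30;1.2 -0.2 -0.1 0 0 0 30;1.4 -0.3 -0.1 0 0 0 30;1.5 -0.3 -0.1 0 0 0 30;1.7 -0.4 -0.1 0 0 0 30'
```

```text
time_s: 34.75
tool_pos: [527.5, 12.6, 47.5]
tool_rot: [[0.982, -0.191, 0.004], [-0.191, -0.982, -0.003], [0.004, 0.002, -1.0]]
contact_force: [-3.5, 2.0, 7.1]
gripper_width: 0.478
```

```bash
python3 -m jog '0.2 0 -0.1 0 0 0 30;0.4 -0.1 -0.1 0 0 0 30;0.5 -0.1 -0.1 0 0 0 30;0.7 -0.1 -0.1 0 0 0 30;0.8 -0.2 -0.1 0 0 0 30;1 -0.2 -0.1 0 0 0 30;1.2 -0.2 -0.1 0 0 0 30;1.4 -0.3 -0.1 0 0 0 30;1.5 -0.3 -0.1 0 0 0 30;1.7 -0.4 -0.1 0 0 0 30'
```

```text
time_s: 36.0
tool_pos: [529.1, 12.3, 47.5]
tool_rot: [[0.982, -0.191, 0.004], [-0.191, -0.982, -0.003], [0.004, 0.002, -1.0]]
contact_force: [-3.5, 1.3, 6.6]
gripper_width: 0.478
```

```bash
python3 -m jog '0.2 0 -0.1 0 0 0 30;0.4 -0.1 -0.1 0 0 0 30;0.5 -0.1 -0.1 0 0 0 30;0.7 -0.1 -0.1 0 0 0 30;0.8 -0.2 -0.1 0 0 0 30;1 -0.2 -0.1 0 0 0 30;1.2 -0.2 -0.1 0 0 0 30;1.4 -0.3 -0.1 0 0 0 30;1.5 -0.3 -0.1 0 0 0 30;1.7 -0.4 -0.1 0 0 0 30'
```

```text
time_s: 37.25
tool_pos: [530.8, 11.9, 47.6]
tool_rot: [[0.982, -0.191, 0.004], [-0.191, -0.982, -0.003], [0.004, 0.002, -1.0]]
contact_force: [-3.9, 2.0, 6.5]
gripper_width: 0.476
```

```bash
python3 -m jog '0.2 0 -0.2 0 0 0 30;0.4 -0.1 -0.2 0 0 0 30;0.5 -0.1 -0.2 0 0 0 30;0.7 -0.1 -0.2 0 0 0 30;0.8 -0.2 -0.2 0 0 0 30;1 -0.2 -0.2 0 0 0 30;1.2 -0.2 -0.2 0 0 0 30;1.4 -0.3 -0.2 0 0 0 30;1.5 -0.3 -0.2 0 0 0 30;1.7 -0.4 -0.2 0 0 0 30'
python3 - <<'E'
from workcell import env
import cv2
r=env.read_camera("side"); cv2.imwrite("pics/l_side.png",cv2.resize(r["img"][150:250,260:400,::-1],None,fx=5,fy=5,interpolation=cv2.INTER_CUBIC))
E
```

```text
time_s: 38.5
tool_pos: [532.5, 11.6, 47.6]
tool_rot: [[0.982, -0.191, 0.004], [-0.191, -0.982, -0.003], [0.004, 0.002, -1.0]]
contact_force: [-4.4, 1.4, 5.6]
gripper_width: 0.478
```

View pics/l_side.png

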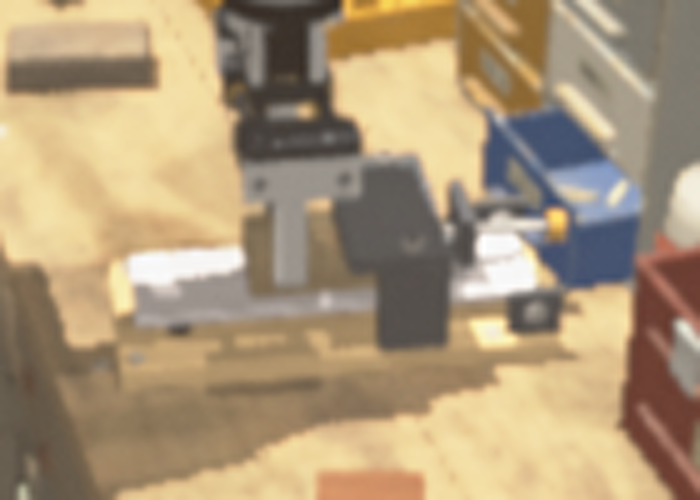

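```bash
python3 -m jog '0.2 0 -0.1 0 0 0 30;0.4 -0.1 -0.1 0 0 0 30;0.5 -0.1 -0.1 0 0 0 30;0.7 -0.1 -0.1 0 0 0 30;0.8 -0.2 -0.1 0 0 0 30;1 -0.2 -0.1 0 0 0 30;1.2 -0.2 -0.1 0 0 0 30;1.4 -0.3 -0.1 0 0 0 30;1.5 -0.3 -0.1 0 0 0 30;1.7 -0.4 -0.1 0 0 0 30'
```

```text
time_s: 39.8
tool_pos: [534.2, 11.2, 47.6]
tool_rot: [[0.982, -0.191, 0.004], [-0.191, -0.982, -0.003], [0.004, 0.002, -1.0]]
contact_force: [-4.5, 0.7, 7.3]
gripper_width: 0.479
```

```bash
python3 -m jog '0.2 0 -0.1 0 0 0 30;0.4 -0.1 -0.1 0 0 0 30;0.5 -0.1 -0.1 0 0 0 30;0.7 -0.1 -0.1 0 0 0 30;0.8 -0.2 -0.1 0 0 0 30;1 -0.2 -0.1 0 0 0 30;1.2 -0.2 -0.1 0 0 0 30;1.4 -0.3 -0.1 0 0 0 30;1.5 -0.3 -0.1 0 0 0 30;1.7 -0.4 -0.1 0 0 0 30'
```

```text
time_s: 41.05
tool_pos: [535.9, 10.9, 47.7]
tool_rot: [[0.982, -0.191, 0.004], [-0.191, -0.982, -0.003], [0.004, 0.002, -1.0]]
contact_force: [-4.3, 1.2, 6.4]
gripper_width: 0.473
```

```bash
python3 -m jog '0.2 0 -0.2 0 0 0 30;0.4 -0.1 -0.2 0 0 0 30;0.5 -0.1 -0.2 0 0 0 30;0.7 -0.1 -0.2 0 0 0 30;0.8 -0.2 -0.2 0 0 0 30;1 -0.2 -0.2 0 0 0 30;1.2 -0.2 -0.2 0 0 0 30;1.4 -0.3 -0.2 0 0 0 30;1.5 -0.3 -0.2 0 0 0 30;1.7 -0.4 -0.2 0 0 0 30'
```

```text
time_s: 42.3
tool_pos: [537.6, 10.5, 47.6]
tool_rot: [[0.982, -0.191, 0.004], [-0.191, -0.982, -0.003], [0.004, 0.002, -1.0]]
contact_force: [-3.4, 1.9, 7.3]
gripper_width: 0.478
```

```bash
python3 -m jog '0.2 0 -0.1 0 0 0 30;0.4 -0.1 -0.1 0 0 0 30;0.5 -0.1 -0.1 0 0 0 30;0.7 -0.1 -0.1 0 0 0 30;0.8 -0.2 -0.1 0 0 0 30;1 -0.2 -0.1 0 0 0 30;1.2 -0.2 -0.1 0 0 0 30;1.4 -0.3 -0.1 0 0 0 30;1.5 -0.3 -0.1 0 0 0 30;1.7 -0.4 -0.1 0 0 0 30'
```

```text
time_s: 43.55
tool_pos: [538.1, 10.5, 47.5]
tool_rot: [[0.982, -0.191, 0.001], [-0.191, -0.982, -0.002], [0.001, 0.002, -1.0]]
contact_force: [-14.8, 3.8, 12.4]
gripper_width: 0.478
```

```bash
python3 -m jog '0.8 -0.1 0 0 0 0 30;0.8 -0.1 0 0 0 0 30;0.8 -0.1 0 0 0 0 30;0.5 -0.1 0.3 0 0 0 30;0.5 -0.1 0.3 0 0 0 70;0.5 -0.1 0.3 0 0 0 70;0.5 -0.1 0.3 0 0 0 70;0.5 -0.1 0.3 0 0 0 70;0.5 -0.1 0.3 0 0 0 70;0.5 -0.1 0.3 0 0 0 70'
python3 - <<'E'
from workcell import env
import cv2
for c in ["wrist","side"]:
    r=env.read_camera(c); cv2.imwrite(f"pics/m_{c}.png",r["img"][:,:,::-1] if c=="wrist" else cv2.resize(r["img"][150:250,260:400,::-1],None,fx=5,fy=5,interpolation=cv2.INTER_CUBIC))
E
```

```text
time_s: 44.8
tool_pos: [538.6, 10.4, 47.8]
tool_rot: [[0.982, -0.191, 0.001], [-0.191, -0.982, -0.002], [0.001, 0.002, -1.0]]
contact_force: [-0.6, 0.3, -0.2]
gripper_width: 0.746
```

View pics/m_wrist.png

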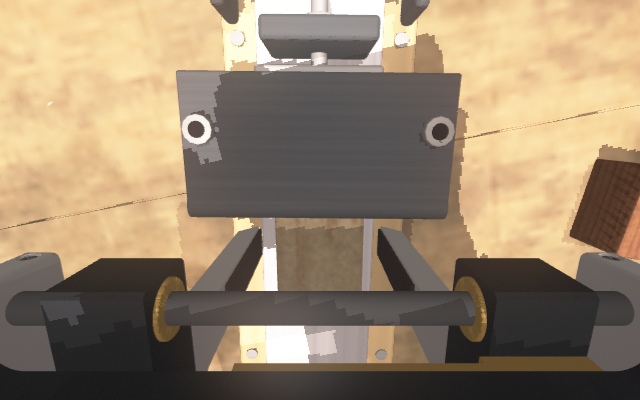

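View pics/m_side.png

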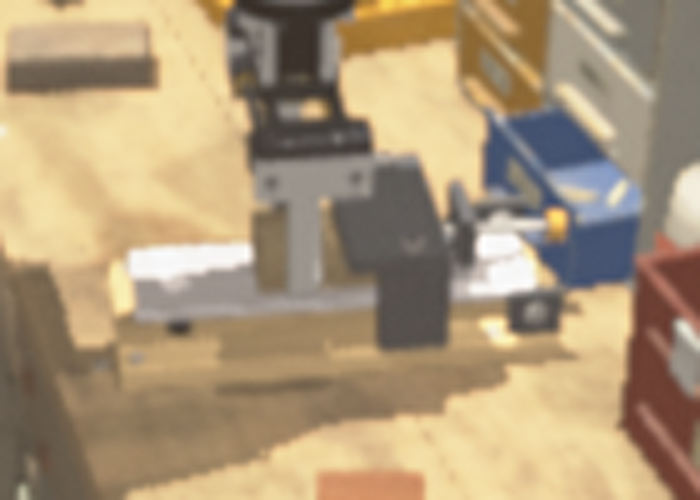

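```bash
python3 -m jog '0 0 5 0 0 0 72;0 0 15 0 0 0 72;0 0 30 0 0 0 72;-10 2 60 0 0 0 72;-30 6 90 0 0 0 72;-50 10 110 0 0 0 72;-60 12 120 0 0 0 72;-60 12 120 0 0 0 72;-60 12 120 0 0 0 72;-60 12 120 0 0 0 72'
python3 - <<'E'
from workcell import env
import cv2
for c in ["wrist","side"]:
    r=env.read_camera(c); cv2.imwrite(f"pics/n_{c}.png",r["img"][:,:,::-1] if c=="wrist" else cv2.resize(r["img"][150:250,260:400,::-1],None,fx=5,fy=5,interpolation=cv2.INTER_CUBIC))
E
```

```text
time_s: 46.15
tool_pos: [478.7, 22.3, 167.0]
tool_rot: [[0.982, -0.191, -0.001], [-0.191, -0.982, -0.002], [-0.0, 0.002, -1.0]]
contact_force: [-0.4, 0.4, -0.7]
gripper_width: 0.763
```

View pics/n_wrist.png

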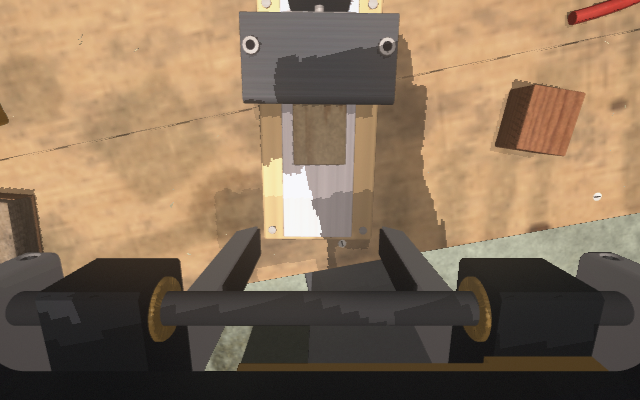

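View pics/n_side.png

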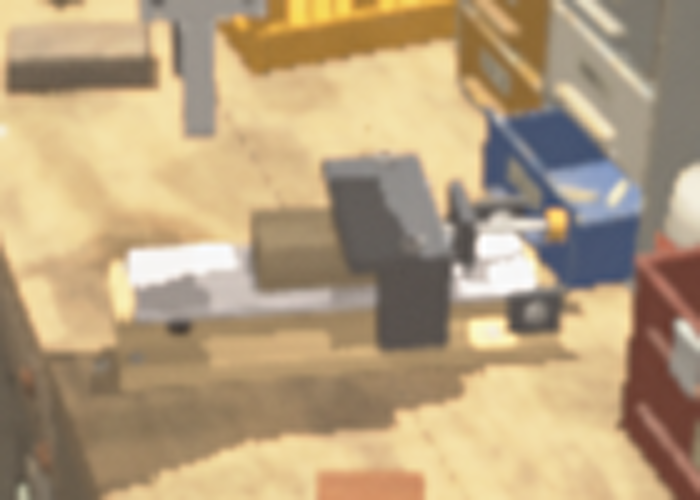

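Run:
```python
from workcell import env
print(env.hand_in())
```

```text
the job is handed in; nothing more can be done
None
```

The 110 mm offcut is clamped in the jig, with its end against the end stop and the plate level, and the job is handed in. `hand_in()` gave no verdict, so the result below rests on my own readings.

- **Pressing:** I gripped the offcut near its rear end and pressed the tilted plate down slowly. The force read about 7 N with the plate level.
- **Sliding:** I slid it under the lip in steps of at most 2 mm per call. Drag stayed at about 4 N until, after about 70 mm of travel, it jumped to about 15 N and the hand stalled. That puts roughly 11 N on the stop, inside the 4–28 N window. I held it there briefly and then opened the fingers.
- **Last checks:**
  - After opening, the wrist force read about zero and the block had not visibly moved.
  - After I lifted clear, the pictures showed the plate level.
  - They also showed the block under the lip, within about 1–2 mm of the jig's middle and parallel to it. The robot was touching nothing.
  - I never moved near the other two blocks, and they looked undisturbed.
- **Not measured directly:** The plate angle, the clamping forces on plate and lip, and the gap at the stop were judged from pictures and wrist force. Force was only reported at the end of each call, so a brief peak in between would not have shown.
- **Disagreement:** The wrist pictures showed lengths off by about 3%, so I centred the block by comparing it with the lip and plate in the same picture.

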